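# Index the open cup to the filling spot

### The job

On the round indexing table, bring the open cup (the one without a lid) round to the filling spot, the round dark pad next to the sensor block, and leave it centred on the pad. Move it only by turning the star wheel: push gently sideways on a spoke with the fingertips, without grasping or lifting anything and without touching either cup on the indexing table. Leave the other cups, standing around it, where they are.

Things in the scene. Friction and masses are not known exactly. Their poses are not given: they have to be found in the camera images.
- bed: fixed disc, 264 mm in diameter, upper face 12 mm above the work surface; slippery grey plastic guard rail all round it (inner radius 124, 6 thick, top 38 mm above the work surface). Origin: centre of the underside, on the wheel's axis; its x axis points from there to the filling spot. A grey sensor block 40 x 50 x 45 mm high stands outside the rail, 158 mm along +x
- hub (a point): point on the blue plastic star wheel's upright axis, 42 mm above the work surface. Hub disc of radius 44 mm and four radial spokes at right angles, 10 mm thick, reaching 120 mm from the axis, 16 to 40 mm above the work surface. The pockets between spokes are open above: two opposite ones hold cups, the other two are empty
- wheel (a joint): angle of the star wheel, rad, positive anticlockwise seen from above; at 0 the spokes stand at 45, 135, 225 and 315 degrees from the bed's x axis; starts within 0.13 of 0. It turns either way with about 1.5 N at a spoke (up to 4 N with the cups) and stays where it is left
- fill_spot (a point): filling spot: centre of the dark round pad, 76 mm in diameter, flush on the bed's upper face, 84 mm from the wheel's axis; nothing is on it at the start
- open_cup_mid (a point): centre (21 mm above base) of the open empty aluminium cup, 74 mm in diameter (77 at the rim), 42 mm high, about 50 g; loose in a pocket about a quarter turn to either side of the filling spot, about 3 mm of play to hub and rail; the spoke behind it slides it along and it stops with the spoke
- lidded_cup_mid (a point): centre (21 mm above its base) of the same kind of cup closed with a flat white lid (46 mm high in all), 200 g; loose, in the pocket opposite the open cup; the wheel carries it round too, which is fine
- table_cup_mid (a point): bystander: a lidded cup like the other, standing on the work surface outside the rail; point 21 mm above its base
- cup_stack_mid (a point): bystander: a stack of four nested empty cups, 77 mm in diameter, 78 mm high, on the work surface; point half-way up
Mind the look-alikes: they are no part of the job. What is shaped like the part that bears open_cup_mid but pink or purple is not meant. What is shaped like the part that bears lidded_cup_mid but green is not meant.

How it is judged (in metres and radians):
At the end, for the whole second after the job is handed in: the open cup stands upright on the bed, its axis within 12 mm of the centre of the filling spot, the lidded cup still stands upright within the rail, and the wheel is at rest (horizontal distance between open_cup_mid and fill_spot below 0.012 m and z of open_cup_mid in the frame of bed below 0.037 m and angle between each of open_cup_mid, lidded_cup_mid's own z axis and vertical below 0.1 rad and horizontal distance between lidded_cup_mid and hub below 0.1 m and velocity of joint wheel between -0.05 and 0.05 rad/s); the robot touches nothing.
It fails at once if the robot touches a cup on the indexing table (contact force between any of the fingers, the arm and open_cup above 0.5 N or contact force between any of the fingers, the arm and lidded_cup above 0.5 N).
It fails at once if a cup on the indexing table is lifted or tipped (height (world z) of any of open_cup_mid, lidded_cup_mid above 0.048 m or angle between any of open_cup_mid, lidded_cup_mid's own z axis and vertical above 0.35 rad).
It fails at once if the lidded cup or the stack of cups beside the indexing table is moved by more than 15 mm (distance of any of table_cup_mid, cup_stack_mid from where it was at the start of the episode above 0.015 m).
It fails at once if the star wheel is pinched or shoved hard (over 18 N) (contact force between the fingers and wheel above 18 N).
It also fails if it takes over 40 s, if anything falls off the work surface, if the arm or the gripper's body presses on something with over 40 N, if the wrist force passes 120 N, or if a joint passes its speed limit or range.

### The arm

A 6-joint arm with a two-finger parallel gripper is mounted at the origin on the work surface. World frame = base frame: x ahead of the robot, y to its left, z up, the work surface at z = 0. Lengths are in m, angles in degrees, forces in N, time in s.
With the tool pointing down it reaches from about 0.425 to 0.95 m from the base axis. Payload 14.7 kg.
Tool frame: the origin (TCP) lies midway between the tips of the shut fingers; the grasp point (between the pads) lies behind it (r.grasp_offset is the z of the grasp point in the tool frame, in m); z points along the fingers, y is the line along which they close (so a half turn about z gives the same grasp; the last joint's range is limited). The gripper opens to 85 mm and grips with 20 to 120 N. Pads are 22 mm wide; open, the fingers measure 114 mm over their backs; the gripper's body (76 mm by 85 mm) begins 54 mm behind the grasp point. The pads swing forward as they close: fully open they stand 13 mm farther back than shut.
Start: joints at [-72.342, 27.513, 91.461, -0, 61.026, -2.67], TCP at [0.226, -0.61, 0.231] pointing down, gripper open.
Joint ranges: [-157.49, 157.49], [-46.99, 117.5], [13.45, 153.17], [-89.5, 269.5], [5.16, 153.95], [-167.48, 167.48]. Speed limits (degrees/s): [108.29, 108.29, 136.94, 172.46, 172.46, 172.46].

### API

Orientations are given as [roll, pitch, yaw] about the fixed x, y, z axes, in that order (R = Rz(yaw) Ry(pitch) Rx(roll)).
In Python, from rig import r gives the robot as it stands. The module is installed in compiled form; this text tells all that it offers.
- The arm moves only by the tool drive_tool, never from a script. Its argument "moves" is a list of rows, each an object of numbers: "tx", "ty", "tz": the shift along the tool's x, y, z in cm; "roll": the turn about the tool's z in degrees. A call has 1 to 5 rows; each row shifts and turns the commanded pose from where the row before left it, along the tool's axes as they then stand; what a row does not reach is not made up. A row lasts 1/8 s, in which the tool goes at most 62.5 mm and 10.7 degrees, less where a joint would pass 70% of its speed; a pose out of reach is approached as far as the arm can. A call with a gripper value outside its range is refused whole. "fingers" is the closure, from -1 (fully open) to 1 (shut), so that 0 is half open, set as the call begins (left out, the last holds). The fingers move at their own pace and stop on an object; "force" is the grip in N (left out, the last holds). Time passes only in rows, so rows that do not move let the fingers close. It gives the time, the measured TCP pose, the force, the opening and the grip force at its end, in the units of the state.
- r.state(): the state, without advancing time (a new reading comes with each control period).
- r.capture(name): name is "scene" or "top" or "wrist"; returns the picture (480x640x3 uint8, red, green, blue); there is no depth.
- r.camera_params(name): a dict with "camera_matrix" (3x3 intrinsics, pixels), "dist_coeffs" ([k1, k2, p1, p2, k3] as OpenCV has them; the pictures are not rectified), "world_to_cam" (4x4, takes a point from world to camera coordinates); the wrist camera has in their place "tool_from_camera" (4x4, takes a point from camera to tool coordinates, whose origin is the TCP and whose axes are the flange's). Camera axes: x right, y up, looking along -z (the intrinsics and any distortion apply to the point x, -y, -z); pixel columns grow to the right and rows downward; lengths in m; the calibration is good to about 2 mm. A picture is of the moment at which its call begins: read the wrist's pose just before it. camera_params takes no time and is no camera call.
- r.sign_off(): hands the job in; it is judged then, once.
The state is a dict: "t": time; "joint_positions": joint angles; "dq": joint speeds; "tau": joint torques, N m; "ee_pos": TCP position; "tool_rot": TCP orientation; "wrist_force": force on the tool from outside, world axes, zero at the start; "ft_torque": the same for the moment, N m; "grip_width": finger opening in m; "grasp_force": force on a finger pad.
Only numpy, scipy, OpenCV 4.12 (cv2) and the standard library are available. Lean on these libraries where they do the work, as an engineer would, in place of code of your own. Each camera call takes 0.05 s, during which the arm holds its last target. There are 200 camera calls.

## Working session

There is one attempt and no reset: what is moved stays moved. The work goes in short steps, Python scripts to look and compute and a tool call to move; the robot and the scene stay as the last step left them, time stands still between calls to the robot, and variables do not carry over. Pictures are saved under pics/ and viewed, at most 10 in all, crops included, and the job is handed in when it is done.

Besides the shell and the picture viewer there is one more tool, called after "Call:" in YAML: its name, and indented under it one key for each argument. drive_tool: Moves the arm, as the interface text tells. Its arguments: {"type":"object","properties":{"moves":{"type":"array"},"fingers":{"type":"number"},"force":{"type":"number"}},"required":["moves"]}

```bash
mkdir -p pics
python3 - <<'E'
from rig import r
import cv2,numpy as np,json
s=r.state();print(s['t'],s['ee_pos'],s['tool_rot'],s['grip_width'],r.grasp_offset)
for n in("scene","top"):
    p=r.capture(n);cv2.imwrite(f'pics/{n}0.png',p[:,:,::-1])
    print(n,{k:np.round(v,4).tolist() for k,v in r.camera_params(n).items()})
E
```

```text
0.0 [ 0.22570813 -0.60911686  0.23068665] [-1.79932598e+02 -1.91746338e-03  2.03283942e+01] 0.08534560777807502 -0.0187
scene {'camera_matrix': [[596.878, 0.0, 325.011], [0.0, 596.878, 234.6209], [0.0, 0.0, 1.0]], 'dist_coeffs': [-0.0224, 0.0, 0.0, 0.0, 0.0], 'world_to_cam': [[0.6225, 0.7825, 0.0113, -0.415], [-0.443, 0.3404, 0.8294, 0.2149], [0.6452, -0.5213, 0.5585, -1.3919], [0.0, 0.0, 0.0, 1.0]]}
top {'camera_matrix': [[511.4305, 0.0, 315.2863], [0.0, 511.4305, 230.6008], [0.0, 0.0, 1.0]], 'dist_coeffs': [-0.1041, 0.0, 0.0, 0.0, 0.0], 'world_to_cam': [[0.0115, -0.9998, 0.0162, 0.0183], [0.9897, 0.0137, 0.1424, -0.6557], [-0.1426, 0.0144, 0.9897, -0.7945], [0.0, 0.0, 0.0, 1.0]]}
```

View pics/top0.png

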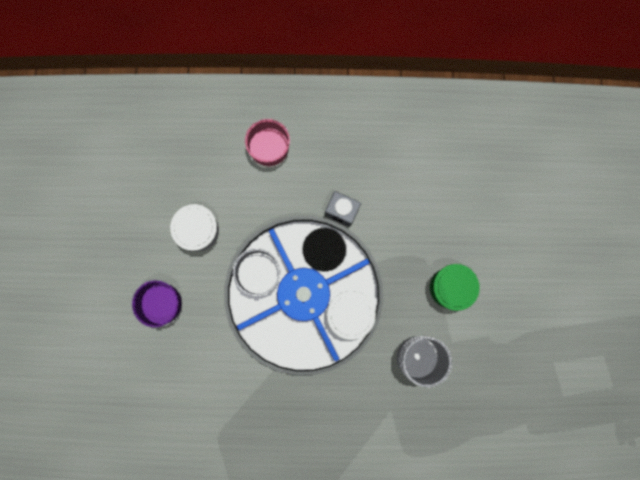

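View pics/scene0.png

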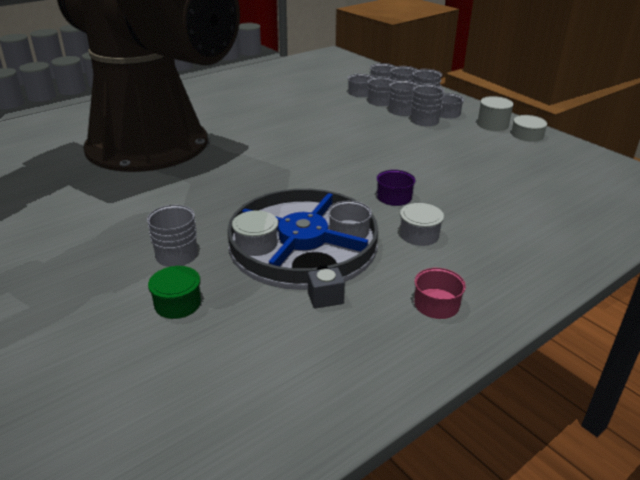

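The top view shows the star wheel hub at (304,294), the pad at (324,249) and the sensor at (343,207). The open cup is the candidate in the wheel's left pocket, at (258,273).

Things that could be mistaken for a cup I want:
- **Open-cup look-alikes:** pink (268,143), purple (157,303) and the grey stack (425,362).
- **Lidded-cup look-alikes:** white bystander (194,228), green (456,288), and the white lidded cup in the wheel at (350,315).

I choose the open cup at (258,273). It has to go clockwise to the pad.

```bash
cat > h.py <<'E'
from rig import r
import cv2,numpy as np
def ray(n,uv,z):
    p=r.camera_params(n);K=np.array(p['camera_matrix']);T=np.array(p['world_to_cam'])
    u=cv2.undistortPoints(np.array(uv,float).reshape(-1,1,2),K,np.array(p['dist_coeffs'])).reshape(-1,2)
    d=np.c_[u[:,0],-u[:,1],-np.ones(len(u))]@T[:3,:3]; c=-T[:3,:3].T@T[:3,3]
    return c+d*((z-c[2])/d[:,2])[:,None]
def wheel(img,n='top',hub=None):
    """hub centre and spoke directions from blue mask on plane z=.04"""
    h=cv2.cvtColor(img,cv2.COLOR_RGB2HSV);m=cv2.inRange(h,(100,120,60),(125,255,255))
    k,l,st,c=cv2.connectedComponentsWithStats(m);i=1+np.argmax(st[1:,4]);m=(l==i).astype(np.uint8)*255
    if hub is None:
        d=cv2.morphologyEx(cv2.morphologyEx(m,cv2.MORPH_CLOSE,np.ones((13,13))),cv2.MORPH_OPEN,cv2.getStructuringElement(2,(21,21)))
        e=cv2.fitEllipse(max(cv2.findContours(d,0,1)[0],key=cv2.contourArea));hub=ray(n,[e[0]],.04)[0]
    ys,xs=np.nonzero(m);P=ray(n,np.c_[xs,ys],.04)[:,:2]-hub[:2]
    R=np.hypot(*P.T);A=np.arctan2(P[:,1],P[:,0])[(R>.06)&(R<.118)]
    return hub,np.angle(np.mean(np.exp(4j*A)))/4,m,np.degrees(A)   # spoke angle mod 90deg
E
python3 - <<'E'
from h import *
p=r.capture('top');hub,a,m,A=wheel(p)
print('hub',hub,'spoke mod90',np.degrees(a))
for k in range(-2,3):
    b=(A-np.degrees(a)-90*k+180)%360-180;b=b[abs(b)<30];print(k,len(b),np.degrees(a)+90*k+b.mean() if len(b) else None)
g=cv2.cvtColor(p,cv2.COLOR_RGB2GRAY)
def blob(mask,near):
    k,l,st,c=cv2.connectedComponentsWithStats(mask);i=1+np.argmin(np.hypot(*(c[1:]-near).T)+1e3*(st[1:,4]<80))
    e=cv2.fitEllipse(max(cv2.findContours((l==i).astype(np.uint8),0,1)[0],key=cv2.contourArea));return e
e=blob(cv2.inRange(g,0,40),(324,249));q=ray('top',[e[0]],.012)[0];v=(q-hub)[:2];print('pad',e,q,np.hypot(*v),np.degrees(np.arctan2(v[1],v[0])))
q=ray('top',[(343,206.5),(258,273),(350,315),(194,228),(425,356)],.045);v=(q-hub)[:,:2]
print(np.c_[q,np.hypot(*v.T),np.degrees(np.arctan2(v[:,1],v[:,0]))].round(3))
s=cv2.resize(p[200:390,210:400],(760,600) and (600,600),interpolation=cv2.INTER_CUBIC)
cv2.imwrite('pics/crop.png',s[:,:,::-1])
E
```

```text
hub [0.55158576 0.0452978  0.04      ] spoke mod90 27.8296668904175
-2 186 -152.32643263304539
-1 180 -62.18990090521704
0 165 27.896958407096285
1 185 117.94527065141457
2 186 207.67356736695461
pad ((323.85260009765625, 249.10023498535156), (39.862525939941406, 40.475215911865234), 18.166702270507812) [0.62877915 0.01113785 0.012     ] 0.08441398533355542 -23.87055351779739
[[ 6.97000e-01 -1.90000e-02  4.50000e-02  1.59000e-01 -2.38850e+01]
 [ 5.85000e-01  1.19000e-01  4.50000e-02  8.10000e-02  6.58940e+01]
 [ 5.19000e-01 -3.10000e-02  4.50000e-02  8.30000e-02 -1.13354e+02]
 [ 6.57000e-01  2.27000e-01  4.50000e-02  2.10000e-01  5.98340e+01]
 [ 4.54000e-01 -1.53000e-01  4.50000e-02  2.21000e-01 -1.16319e+02]]
```

View pics/crop.png

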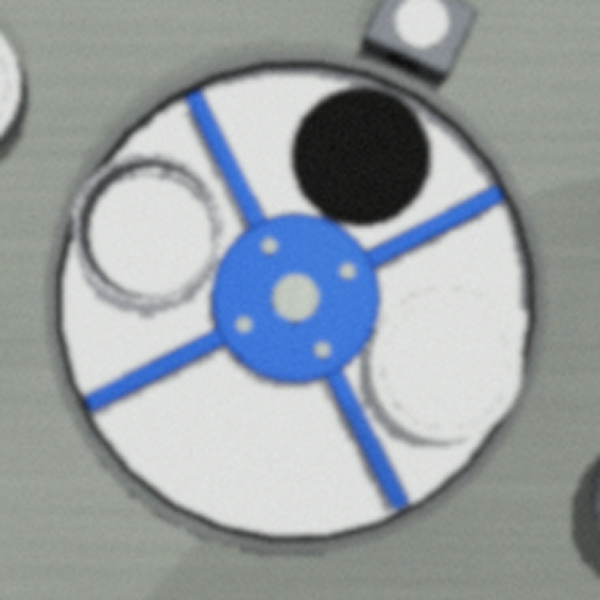

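Crop check: the cup at (150,232) in the crop is the plain aluminium open cup. The cup at (450,365) has the white lid, and the pad is empty. The measured values fit the description: pad radius 84.4 mm, sensor 159 mm, wheel angle +0.12 rad.

Plan: shut the fingers and lower them into the empty pocket behind the spoke at 118°. Push clockwise until that spoke is at about 6.5°, turning the tool as it goes.

Call:
drive_tool:
  fingers: 1
  force: 20
  moves:
    - {"tx": 4.3, "ty": -2.5}
    - {"tx": 4.3, "ty": -2.5}
    - {"tx": 4.3, "ty": -2.5}
    - {"tx": 4.3, "ty": -2.5}
    - {"tx": 4.3, "ty": -2.5}

```text
schema error: expected keys tx, ty, tz, roll
```

Call:
drive_tool:
  moves:
    - {"tx": 4.3, "ty": -2.5}
    - {"tx": 4.3, "ty": -2.5}
    - {"tx": 4.3, "ty": -2.5}
    - {"tx": 1.8, "ty": -4.8}
    - {"tx": 1.8, "ty": -4.8}

```text
schema error: expected keys tx, ty, tz, roll
```

Call:
drive_tool:
  moves:
    - {"tx": 1.8, "ty": -4.8}
    - {"tx": 1.8, "ty": -4.8}
    - {"tx": 1.8, "ty": -4.8}
    - {"tx": 1.8, "ty": -4.8}
    - {"tx": 1.8, "ty": -4.8}

```text
schema error: expected keys tx, ty, tz, roll
```

Call:
drive_tool:
  moves:
    - {"tx": 1.8, "ty": -4.8}
    - {"roll": -8.7}
    - {"roll": -8.7}
    - {"roll": -8.7}
    - {"roll": -8.7}

```text
schema error: expected keys tx, ty, tz, roll
```

Call:
drive_tool:
  fingers: 1
  force: 20
  moves:
    - {"tx": 4.3, "ty": -2.5, "tz": 0, "roll": 0}
    - {"tx": 4.3, "ty": -2.5, "tz": 0, "roll": 0}
    - {"tx": 4.3, "ty": -2.5, "tz": 0, "roll": 0}
    - {"tx": 4.3, "ty": -2.5, "tz": 0, "roll": 0}
    - {"tx": 4.3, "ty": -2.5, "tz": 0, "roll": 0}

```text
t: 0.78
ee_pos: [0.3848, -0.4162, 0.2312]
tool_rot: [-180.0, 0.0, 20.3]
wrist_force: [0.1, 0.5, 0.7]
grip_width: -0.0001
grasp_force: 0.0
```

Call:
drive_tool:
  moves:
    - {"tx": 4.3, "ty": -2.5, "tz": 0, "roll": 0}
    - {"tx": 4.3, "ty": -2.5, "tz": 0, "roll": 0}
    - {"tx": 4.3, "ty": -2.5, "tz": 0, "roll": 0}
    - {"tx": 1.8, "ty": -4.8, "tz": 0, "roll": 0}
    - {"tx": 1.8, "ty": -4.8, "tz": 0, "roll": 0}

```text
t: 1.4
ee_pos: [0.4793, -0.1983, 0.231]
tool_rot: [-180.0, 0.0, 20.3]
wrist_force: [0.3, 0.7, -0.8]
grip_width: -0.0002
grasp_force: 0.0
```

Call:
drive_tool:
  moves:
    - {"tx": 1.8, "ty": -4.8, "tz": 0, "roll": 0}
    - {"tx": 1.8, "ty": -4.8, "tz": 0, "roll": 0}
    - {"tx": 1.8, "ty": -4.8, "tz": 0, "roll": 0}
    - {"tx": 1.8, "ty": -4.8, "tz": 0, "roll": 0}
    - {"tx": 1.8, "ty": -4.8, "tz": 0, "roll": 0}

```text
t: 2.02
ee_pos: [0.4801, 0.058, 0.2313]
tool_rot: [180.0, -0.0, 20.3]
wrist_force: [1.2, -0.0, -0.2]
grip_width: -0.0002
grasp_force: 0.0
```

Call:
drive_tool:
  moves:
    - {"tx": 1.8, "ty": -4.8, "tz": 0, "roll": 0}
    - {"tx": 0, "ty": 0, "tz": 0, "roll": -8.7}
    - {"tx": 0, "ty": 0, "tz": 0, "roll": -8.7}
    - {"tx": 0, "ty": 0, "tz": 0, "roll": -8.7}
    - {"tx": 0, "ty": 0, "tz": 0, "roll": -8.7}

```text
t: 2.65
ee_pos: [0.4804, 0.1077, 0.2312]
tool_rot: [-180.0, 0.0, 55.4]
wrist_force: [0.5, 0.6, -0.1]
grip_width: 0.0002
grasp_force: 0.0
```

Call:
drive_tool:
  moves:
    - {"tx": 0.7, "ty": -0.1, "tz": 4, "roll": 0}
    - {"tx": 0, "ty": 0, "tz": 4, "roll": 0}
    - {"tx": 0, "ty": 0, "tz": 4, "roll": 0}
    - {"tx": 0, "ty": 0, "tz": 2, "roll": 0}
    - {"tx": 0, "ty": 0, "tz": 0, "roll": 0}

```text
t: 3.28
ee_pos: [0.4826, 0.1138, 0.0901]
tool_rot: [-179.9, 0.1, 55.1]
wrist_force: [0.3, 0.0, 0.0]
grip_width: 0.0003
grasp_force: 0.0
```

Run:
```python
from h import *
for n in('wrist','top'): cv2.imwrite(f'pics/{n}1.png',r.capture(n)[:,:,::-1])
a=cv2.imread('pics/wrist1.png');b=cv2.imread('pics/top1.png')
cv2.imwrite('pics/c1.png',np.hstack([cv2.resize(a,(480,360)),cv2.resize(b[180:420,190:400],(315,360))]))
s=r.state();print(s['ee_pos'],s['tool_rot'],s['joint_positions'])
```

```text
[0.48397519 0.11401199 0.09178239] [ 1.79993803e+02 -6.70527670e-03  5.51285370e+01] [9.76172291e+00 2.71008097e+01 1.18518345e+02 7.39880822e-04
 3.43717246e+01 4.46325756e+01]
```

View pics/c1.png

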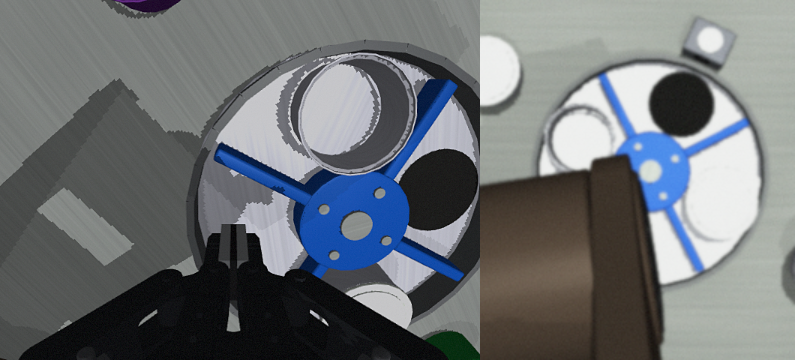

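The wrist view shows the shut fingers over the empty pocket behind the spoke, which runs from (220,155) to (310,195). The open cup is beyond it at (355,110). I'll lower and start pushing.

Call:
drive_tool:
  moves:
    - {"tx": 0, "ty": 0, "tz": 3, "roll": 0}
    - {"tx": 0, "ty": 0, "tz": 2, "roll": 0}
    - {"tx": 0, "ty": 0, "tz": 1.5, "roll": 0}
    - {"tx": 0, "ty": 0, "tz": 0, "roll": 0}

```text
t: 3.88
ee_pos: [0.4837, 0.114, 0.0262]
tool_rot: [-180.0, 0.0, 55.1]
wrist_force: [0.1, 0.1, 0.9]
grip_width: -0.0
grasp_force: 0.0
```

Call:
drive_tool:
  moves:
    - {"tx": 0.5, "ty": 0.1, "tz": 0, "roll": 3}
    - {"tx": 0.5, "ty": 0.1, "tz": 0, "roll": 3}
    - {"tx": 0.5, "ty": 0.1, "tz": 0, "roll": 3}
    - {"tx": 0.5, "ty": 0.1, "tz": 0, "roll": 3}

```text
t: 4.38
ee_pos: [0.5, 0.127, 0.0274]
tool_rot: [180.0, -0.0, 43.0]
wrist_force: [-1.3, -1.8, 0.2]
grip_width: 0.0001
grasp_force: 0.7
```

Call:
drive_tool:
  moves:
    - {"tx": 0.5, "ty": 0.1, "tz": 0, "roll": 3}
    - {"tx": 0.5, "ty": 0.1, "tz": 0, "roll": 3}
    - {"tx": 0.5, "ty": 0.1, "tz": 0, "roll": 3}
    - {"tx": 0.5, "ty": 0.1, "tz": 0, "roll": 3}
    - {"tx": 0.5, "ty": 0.1, "tz": 0, "roll": 3}

```text
t: 5.0
ee_pos: [0.5226, 0.138, 0.0274]
tool_rot: [180.0, -0.0, 28.0]
wrist_force: [-1.7, -1.3, 0.7]
grip_width: 0.0
grasp_force: 1.3
```

Call:
drive_tool:
  moves:
    - {"tx": 0.5, "ty": 0.1, "tz": 0, "roll": 3}
    - {"tx": 0.5, "ty": 0.1, "tz": 0, "roll": 3}
    - {"tx": 0.5, "ty": 0.1, "tz": 0, "roll": 3}
    - {"tx": 0.5, "ty": 0.1, "tz": 0, "roll": 3}
    - {"tx": 0.5, "ty": 0.1, "tz": 0, "roll": 3}

```text
t: 5.62
ee_pos: [0.547, 0.1426, 0.0273]
tool_rot: [180.0, 0.0, 13.0]
wrist_force: [-3.7, -1.4, 1.1]
grip_width: 0.0004
grasp_force: 1.9
```

Call:
drive_tool:
  moves:
    - {"tx": 0.5, "ty": 0.1, "tz": 0, "roll": 3}
    - {"tx": 0.5, "ty": 0.1, "tz": 0, "roll": 3}
    - {"tx": 0.5, "ty": 0.1, "tz": 0, "roll": 3}
    - {"tx": 0.5, "ty": 0.1, "tz": 0, "roll": 3}
    - {"tx": 0.5, "ty": 0.1, "tz": 0, "roll": 3}

```text
t: 6.25
ee_pos: [0.5723, 0.1408, 0.0273]
tool_rot: [180.0, 0.0, -2.0]
wrist_force: [-5.4, 0.2, 0.2]
grip_width: 0.0001
grasp_force: 1.8
```

Call:
drive_tool:
  moves:
    - {"tx": 0.5, "ty": 0.1, "tz": 0, "roll": 3}
    - {"tx": 0.5, "ty": 0.1, "tz": 0, "roll": 3}
    - {"tx": 0.5, "ty": 0.1, "tz": 0, "roll": 3}
    - {"tx": 0.5, "ty": 0.1, "tz": 0, "roll": 3}
    - {"tx": 0.5, "ty": 0.1, "tz": 0, "roll": 3}

```text
t: 6.88
ee_pos: [0.5964, 0.1325, 0.0273]
tool_rot: [180.0, 0.0, -17.0]
wrist_force: [-3.2, -0.1, -0.4]
grip_width: 0.0
grasp_force: 1.7
```

Call:
drive_tool:
  moves:
    - {"tx": 0.5, "ty": 0.1, "tz": 0, "roll": 3}
    - {"tx": 0.5, "ty": 0.1, "tz": 0, "roll": 3}
    - {"tx": 0.5, "ty": 0.1, "tz": 0, "roll": 3}
    - {"tx": 0.5, "ty": 0.1, "tz": 0, "roll": 3}
    - {"tx": 0.5, "ty": 0.1, "tz": 0, "roll": 3}

```text
t: 7.5
ee_pos: [0.6175, 0.1183, 0.0274]
tool_rot: [180.0, 0.0, -32.0]
wrist_force: [-3.1, 1.9, -0.2]
grip_width: 0.0001
grasp_force: 1.6
```

Run:
```python
from h import *
hub=np.array([.5516,.0453,.04])
a=r.capture('wrist')[:,:,::-1];b=r.capture('top');s=r.state()
_,ang,m,A=wheel(b,hub=hub);print('spoke mod90',np.degrees(ang),np.histogram(A,12,(-180,180))[0])
d=s['ee_pos'][:2]-hub[:2];print(np.hypot(*d),np.degrees(np.arctan2(d[1],d[0])),s['tool_rot'][2],s['joint_positions'][5])
b=b[:,:,::-1]
cv2.imwrite('pics/c2.png',np.hstack([cv2.resize(a,(480,360)),cv2.resize(b[180:420,190:400],(315,360))]))
```

```text
spoke mod90 37.27371362913364 [  0 141   0   0 192   0   0   0   0   0   0   0]
0.09857405946895094 47.62911783019778 -31.934033135732935 129.9860809254264
```

View pics/c2.png

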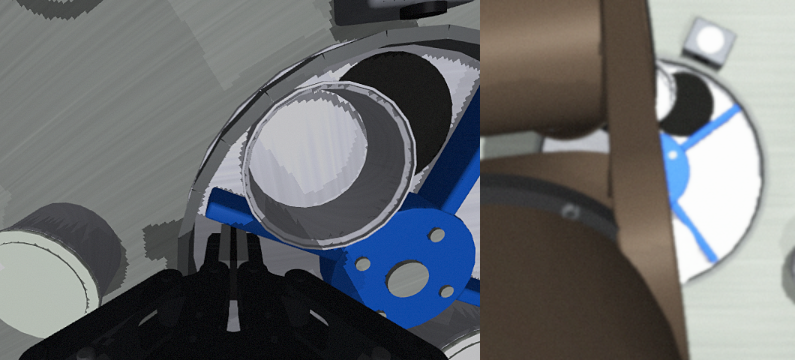

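The wrist view shows the open cup at (330,165), riding ahead of the pushed spoke towards the pad at (400,110). The spoke is now at 37°.

Call:
drive_tool:
  moves:
    - {"tx": 0.5, "ty": 0.1, "tz": 0, "roll": 3}
    - {"tx": 0.5, "ty": 0.1, "tz": 0, "roll": 3}
    - {"tx": 0.5, "ty": 0.1, "tz": 0, "roll": 3}
    - {"tx": 0.5, "ty": 0.1, "tz": 0, "roll": 3}

```text
t: 8.1
ee_pos: [0.6314, 0.1034, 0.0271]
tool_rot: [-180.0, 0.0, -43.9]
wrist_force: [-2.2, 2.4, 1.1]
grip_width: -0.0002
grasp_force: 1.6
```

Call:
drive_tool:
  moves:
    - {"tx": 0.5, "ty": 0.1, "tz": 0, "roll": 3}
    - {"tx": 0.5, "ty": 0.1, "tz": 0, "roll": 3}
    - {"tx": 0.5, "ty": 0.1, "tz": 0, "roll": 3}
    - {"tx": 0, "ty": 0, "tz": 0, "roll": 0}

```text
t: 8.6
ee_pos: [0.6398, 0.0902, 0.027]
tool_rot: [-180.0, -0.0, -52.8]
wrist_force: [0.3, 1.4, 0.1]
grip_width: 0.0001
grasp_force: 0.2
```

Run:
```python
from h import *
hub=np.array([.5516,.0453,.04])
a=r.capture('scene')[:,:,::-1];b=r.capture('top');s=r.state()
cv2.imwrite('pics/top3.png',b[:,:,::-1]);cv2.imwrite('pics/scene3.png',a)
_,ang,m,A=wheel(b,hub=hub);print('spoke mod90',np.degrees(ang),np.histogram(A,12,(-180,180))[0])
d=s['ee_pos'][:2]-hub[:2];print(np.hypot(*d),np.degrees(np.arctan2(d[1],d[0])),s['tool_rot'][2],s['joint_positions'][5])
cv2.imwrite('pics/c3.png',np.hstack([cv2.resize(a[160:310,210:410],(480,360)),cv2.resize(b[180:420,190:400,::-1],(315,360))]))
```

```text
spoke mod90 16.504111084642233 [ 0  0  0 67  0  0  0  0  0  0  0  0]
0.09906334895036971 27.01276392787948 -52.75804951043026 148.11113191562154
```

View pics/c3.png

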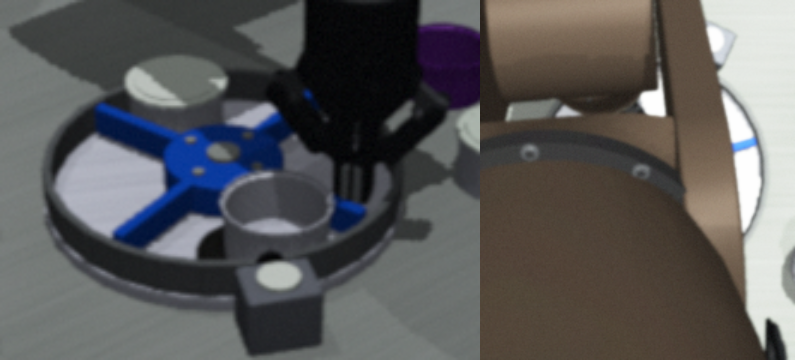

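The scene view shows the open cup against the spoke, with its rim centre near crop (277,205). Part of the dark pad is still exposed ahead of it. About 10° is left to go.

Call:
drive_tool:
  moves:
    - {"tx": 0.5, "ty": 0.1, "tz": 0, "roll": 3}
    - {"tx": 0.5, "ty": 0.1, "tz": 0, "roll": 3}
    - {"tx": 0.4, "ty": 0.1, "tz": 0, "roll": 2}
    - {"tx": 0, "ty": 0, "tz": 0, "roll": 0}

```text
t: 9.2
ee_pos: [0.6452, 0.077, 0.0265]
tool_rot: [-180.0, -0.0, -60.8]
wrist_force: [-0.7, 0.9, 1.0]
grip_width: 0.0001
grasp_force: 0.7
```

Call:
drive_tool:
  moves:
    - {"tx": -0.6, "ty": 0, "tz": 0, "roll": 0}
    - {"tx": -0.4, "ty": 0, "tz": 0, "roll": 0}
    - {"tx": 0, "ty": 0, "tz": -3, "roll": 0}
    - {"tx": 0, "ty": 0, "tz": -5, "roll": 0}
    - {"tx": 0, "ty": 0, "tz": -5, "roll": 0}

```text
t: 9.82
ee_pos: [0.6395, 0.086, 0.1574]
tool_rot: [180.0, 0.0, -60.8]
wrist_force: [1.5, -0.4, -0.5]
grip_width: 0.0
grasp_force: 0.0
```

Run:
```python
from h import *
hub=np.array([.5516,.0453,.04])
print('c3 cup',ray('scene',[(325.4,245.4)],.054)[0])
a=r.capture('scene')[:,:,::-1];b=r.capture('top');s=r.state()
cv2.imwrite('pics/top4.png',b[:,:,::-1]);cv2.imwrite('pics/scene4.png',a)
_,ang,m,A=wheel(b,hub=hub);print('spoke mod90',np.degrees(ang),np.histogram(A,12,(-180,180))[0],s['ee_pos'],s['tool_rot'])
cv2.imwrite('pics/c4.png',np.hstack([cv2.resize(a[160:310,210:410],(480,360)),cv2.resize(b[180:420,190:400,::-1],(315,360))]))
```

```text
c3 cup [0.64102965 0.02043398 0.054     ]
spoke mod90 8.638357473841243 [ 43   0   0   0   0   0  18   0   0 161   0   0] [0.64289818 0.08626634 0.16183931] [-179.58089715   -0.19467989  -60.8213801 ]
```

View pics/c4.png

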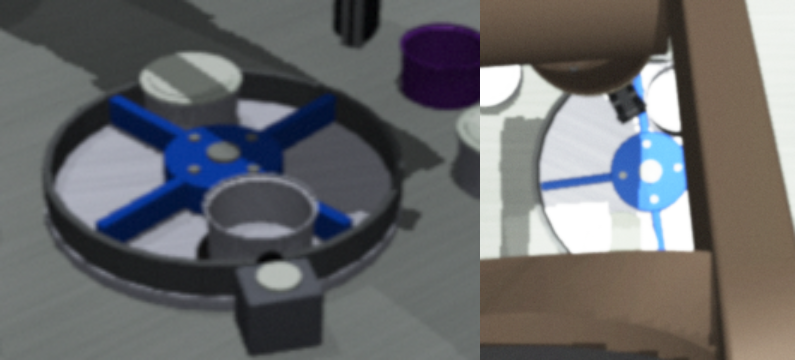

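Call:
drive_tool:
  moves:
    - {"tx": 0, "ty": 0, "tz": -5, "roll": 0}
    - {"tx": 4.1, "ty": 3, "tz": 0, "roll": 0}
    - {"tx": 4.1, "ty": 3, "tz": 0, "roll": 0}
    - {"tx": 4.1, "ty": 3, "tz": 0, "roll": 0}
    - {"tx": 4.1, "ty": 3, "tz": 0, "roll": 0}

```text
t: 10.55
ee_pos: [0.6145, -0.1172, 0.206]
tool_rot: [180.0, 0.0, -60.8]
wrist_force: [0.5, -0.3, -0.3]
grip_width: -0.0003
grasp_force: 0.0
```

Call:
drive_tool:
  moves:
    - {"tx": 4.1, "ty": 3, "tz": 0, "roll": 0}
    - {"tx": 4.1, "ty": 3, "tz": 0, "roll": 0}
    - {"tx": 4.1, "ty": 3, "tz": 0, "roll": 0}
    - {"tx": 4.1, "ty": 3, "tz": 0, "roll": 0}
    - {"tx": 4.1, "ty": 3, "tz": 0, "roll": 0}

```text
t: 11.18
ee_pos: [0.5834, -0.3693, 0.2058]
tool_rot: [180.0, 0.0, -60.8]
wrist_force: [0.9, 0.6, 0.4]
grip_width: -0.0002
grasp_force: 0.0
```

Run:
```python
from h import *
hub=np.array([.5516,.0453,.04])
a=r.capture('scene')[:,:,::-1];b=r.capture('top')
hub2,ang,m,A=wheel(b);print(hub2,np.degrees(ang),np.degrees(wheel(b,hub=hub)[1]),np.histogram(A,12,(-180,180))[0])
print('scene cup',ray('scene',[(318.5,246.7)],.054)[0])
cv2.imwrite('pics/top5.png',b[:,:,::-1])
cv2.imwrite('pics/c5.png',np.hstack([cv2.resize(b[205:285,270:370,::-1],(500,400),interpolation=2),cv2.resize(b[::2,::2,::-1],(300,400))]))
```

```text
[0.55169128 0.04533982 0.04      ] 8.694358329582085 8.697982947757346 [168   0   0 181   0   0 175   0   0 178   0   0]
scene cup [0.63713057 0.00941611 0.054     ]
```

View pics/c5.png

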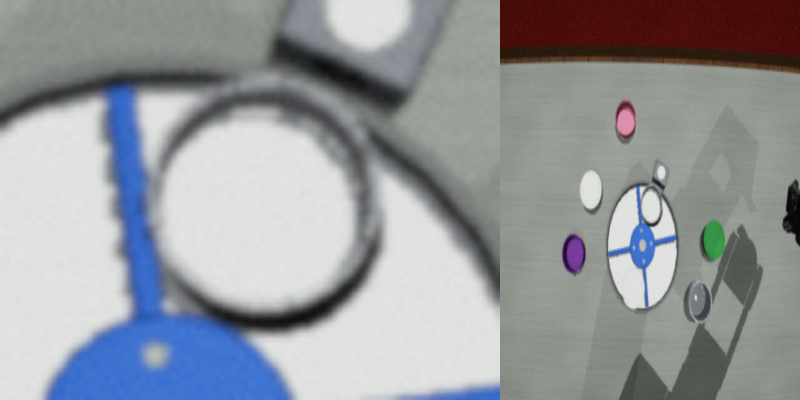

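Run:
```python
from h import *
pad=np.array([.6288,.0111]);hub=np.array([.5516,.0453])
print('dist pad-hub',pad-hub)
for n,uv,z in (('top',(321.6,246.0),.014),('top',(323.6,245.0),.054),('scene',(318.5,246.7),.054)):
    q=ray(n,[uv],z)[0];d=q[:2]-hub;print(q,(q[:2]-pad)*1e3,np.hypot(*d),np.degrees(np.arctan2(d[1],d[0])))
b=cv2.imread('pics/top5.png');g=cv2.cvtColor(b,6)
m=cv2.inRange(g[205:285,270:370],190,255);k,l,st,c=cv2.connectedComponentsWithStats(m)
for i in range(1,k):
    if st[i,4]>100: print(st[i],c[i]+[270,205])
```

```text
dist pad-hub [ 0.0772 -0.0342]
[0.63382077 0.01508739 0.014     ] [5.02077266 3.98739113] 0.08759598844690464 -20.176215863810533
[0.6309538  0.01294651 0.054     ] [2.15380001 1.84651491] 0.08569582004874347 -22.181304704095485
[0.63713057 0.00941611 0.054     ] [ 8.33056835 -1.68388545] 0.09275306656801978 -22.76022066763101
[ 65   0  17  10 134] [343.23134328 208.75373134]
[   0   20   26   60 1151] [280.34057341 253.803649  ]
[  32   24   39   37 1127] [320.94232476 247.18367347]
[  51   35   49   45 1108] [349.51263538 268.76083032]
```

The measurements and the wheel geometry agree that the cup is upright and about 3–6 mm from the pad centre, inside the 12 mm limit. The arm is clear of everything.

```bash
python3 -c "
from rig import r
print(r.sign_off())"
```

```text
the job is handed in; nothing more can be done
None
```

I turned the open cup to the filling pad using only the star wheel and handed the job in; my measurements put it about 3–6 mm from the pad centre (limit 12 mm), but the judge's result was not shown.

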